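# Release the cedar ball with its treadle

## Robot

A 7-joint arm with a two-finger parallel gripper is mounted at the origin on the work surface. World frame = base frame: x ahead of the robot, y to its left, z up, the work surface at z = 0. Lengths are in m, angles in rad, forces in N, time in s.
With the tool pointing down it reaches from about 0.425 to 0.875 m from the base axis. Payload 4.7 kg.
Tool frame: the origin (TCP) lies midway between the tips of the shut fingers; the grasp point (between the pads) lies 19 mm behind it; z points along the fingers, y is the line along which they close (so a half turn about z gives the same grasp; the last joint's range is limited). The gripper opens to 87 mm and grips with 3 to 60 N. Pads are 19 mm wide; open, the fingers measure 117 mm over their backs; the gripper's body (75 mm by 190 mm) begins 51 mm behind the grasp point.
Start: joints at [-1.296, 0.321, -0.07, 1.45, 0.023, 1.371, -0.057], TCP at [0.168, 0.628, 0.223] pointing down, gripper open.
Joint ranges: [-2.86, 2.86], [-0.3, 2.09], [-1.38, 1.24], [0.06, 2.45], [-1.56, 4.7], [0.09, 2.05], [-2.69, 2.69]. Speed limits (rad/s): [2.57, 2.57, 3.14, 3.14, 3.14, 3.14, 3.14].

## Interface

Orientations are given as a rotation vector (axis times angle).
In Python, from bench import ctrl, viewer, telemetry gives the robot as it stands (ctrl), with the cameras (viewer) and the readings (telemetry).
- The arm moves only by the tool pendant, called after "Emit:" by a JSON object that holds its "name" and its "arguments". Schema: {"type":"object","properties":{"segments":{"type":"array","items":{"type":"array","items":{"type":"array","items":{"type":"number"},"minItems":5,"maxItems":5},"minItems":1,"maxItems":20},"minItems":1,"maxItems":1},"clamp_n":{"type":"number"},"only":{"type":"string"},"quiet":{"type":"boolean"},"lines":{"type":"string"}},"required":["segments"],"additionalProperties":false}. segments is a list that holds a single list of rows (three levels of brackets), with 1 to 20 rows, each of 5 numbers: dx, dy, dz in normalised numbers (1 is 0.8 m), then a turn about the tool's z in shares of 60 degrees (1.0 is 60 degrees), then the opening from 0.0 (shut) to 1.0 (fully open); each row is the pose to reach, as a shift and turn from the pose commanded when the call began, along the tool's axes at that moment; what a row does not reach only later rows make up. A row lasts 1/10 s, in which the tool goes at most 0.05 m and 0.15 rad, less where a joint would pass 70% of its speed; a pose out of reach is approached as far as the arm can. The fingers move at their own pace and stop on an object; clamp_n is the grip in N (left out, the last holds). Time passes only in rows, so rows that do not move let the fingers close. The tool returns the time, the measured TCP pose, the force, the opening and the grip force at its end. only (a regular expression) keeps the lines of the reply that match it, lines (a string "A,B") keeps lines A to B, and quiet returns only ok. Shift and turn numbers lie between -1 and 1, and a call with a number outside is refused. Input that does not fit is refused with a message, and nothing moves.
- telemetry.get_state(): the state, without advancing time (a new reading comes with each control period).
- viewer.get_image(name): name is "scene" or "side" or "wrist"; returns the picture (480x640x3 uint8, red, green, blue); there is no depth.
- viewer.camera_model(name): a dict with "vertical_fov" (degrees; the focal length in pixels is half the picture's height over the tangent of half this angle, whatever the lens; pixels are square), "cx", "cy" (the principal point, pixels), "k1" (the pictures are not rectified: a ray, as slopes to the right and down, at radius r is drawn at 1 + k1 r^2 times it, then the intrinsics apply), "rvec" (rotation vector, rad) and "tvec" (3), from world to camera coordinates, as OpenCV has them; the wrist camera has in their place "hand_eye" (4x4, takes a point from camera to tool coordinates, whose origin is the TCP and whose axes are the flange's). Camera axes: x right, y down, z forward; pixel columns grow to the right and rows downward; lengths in m; the calibration is good to about 2 mm. A picture is of the moment at which its call begins: read the wrist's pose just before it. camera_model takes no time and is no camera call.
- ctrl.close_job(): hands the job in; it is judged then, once.
The state is a dict: "time": time; "joint_positions": joint angles; "qd": joint speeds; "joint_torque": joint torques, N m; "position": TCP position; "tool_rot": TCP orientation; "ft_force": force on the tool from outside, world axes, zero at the start; "torque": the same for the moment, N m; "grip_width": opening from 0.0 (shut) to 1.0 (fully open); "grip_force": force on a finger pad.
Only numpy, scipy, OpenCV 4.12 (cv2) and the standard library are available. Lean on these libraries where they do the work, as an engineer would, in place of code of your own. Each camera call takes 0.05 s, during which the arm holds its last target. There are 200 camera calls.

## Task

Two identical moth-ball dispensers stand on the wardrobe shelf; one holds a cedar ball behind its stop tongue, the other is empty. Press the treadle of the loaded one down to its stop, keep it down until the ball has rolled along the chute to the low end, then let the treadle spring back up. Do not touch the ball and do not press the empty dispenser's treadle.

Things in the scene. Friction and masses are not known exactly. Their poses are not given: they have to be found in the camera images.
- dispenser: The loaded dispenser, fixed: white plastic chute 54 mm wide on a base 300 x 70 mm. Origin: centre of the base's underside, on the shelf; x runs from treadle to the chute's low end, z up. The open-topped chute slopes down 0.18 rad from a back wall (x=-0.07, 76 mm high) to an end wall (x=0.15, 50 mm high). Its empty twin stands 240 to 500 mm to one side (y), up to 140 mm nearer or farther.
- treadle_pad (a point): Centre of the top face of the loaded dispenser's treadle pad, a ribbed aluminium plate 55 (x) by 56 mm, 6 mm thick, in front of the chute; moves with the treadle. In the dispenser's frame: released at x=-0.135, 66 mm above the shelf, tilted 0.2 rad (end nearest the robot highest); at the stop level, at x=-0.14, 26 mm above the shelf.
- treadle (a joint): Angle of the loaded dispenser's treadle: 0 up, 0.2 rad at its stop. Hinged across the dispenser at x=0.06, 20 mm above the shelf. Springs back: about 3 N at the pad starts it, 8 N holds it at the stop. Its tongue, upright between the chute's rails at x=-0.02, sinks clear of the ball only in the last quarter of the travel; the ball then rolls to the end in about 0.7 s.
- cedar_ball: Plain wooden ball, 36 mm in diameter, about 14 g, loose; origin at its centre. It starts at x=-0.04 in the dispenser's frame, on the rails against the tongue, centre 69 mm above the shelf; released, it comes to rest against the end wall at about x=0.13.
- spare_treadle (a joint): Angle of the empty dispenser's treadle, 0 released, 0.2 rad at its stop; same size and spring as the loaded one. To be left alone.

How it is judged:
By the outcome, as a careful person would: the job done as asked, in the order asked, and still so for the second after the job is handed in, with the robot touching nothing.
It also fails if it takes over 27 s, if anything falls off the work surface, if the arm or the gripper's body presses on something with over 40 N, if the wrist force passes 120 N, or if a joint passes its speed limit or range.

## Working session

There is one attempt and no reset: what is moved stays moved. The work goes in short steps, Python scripts to look and compute and a tool call to move; the robot and the scene stay as the last step left them, time stands still between calls to the robot, and variables do not carry over. Pictures are saved under pics/ and viewed, at most 10 in all, crops included, and the job is handed in when it is done.

```bash
ls; mkdir -p pics
```

Run:
```python
from bench import ctrl, viewer, telemetry
import cv2,numpy as np
for n in("scene","side"):
    m=viewer.camera_model(n);print(n,m)
    cv2.imwrite(f"pics/{n}0.png",viewer.get_image(n)[:,:,::-1])
print(viewer.camera_model("wrist"))
s=telemetry.get_state();print(s["time"],s["position"],s["tool_rot"],s["ft_force"])
```

```text
bench.py
pics
scene {'vertical_fov': 43.812931231682505, 'cx': 308.0704521061003, 'cy': 236.34550995408563, 'k1': 0.022122952950579304, 'rvec': array([ 1.08054346,  2.19848869, -1.14943657]), 'tvec': array([ 0.39409791, -0.16932457,  1.54837252])}
side {'vertical_fov': 53.28995218061903, 'cx': 319.625091134633, 'cy': 233.6849483138176, 'k1': -0.023140087283340275, 'rvec': array([ 2.23077056, -0.1943707 ,  0.06891375]), 'tvec': array([-0.59801763,  0.10207953,  0.75782634])}
{'vertical_fov': 58.67481988415741, 'cx': 316.63687550986907, 'cy': 249.77536388111588, 'k1': -0.06832641489298276, 'hand_eye': array([[-2.69768785e-04, -9.51915676e-01, -3.06360038e-01,
         8.42015951e-02],
       [ 9.99999928e-01, -3.38625503e-04,  1.71609062e-04,
        -3.15762585e-04],
       [-2.67098679e-04, -3.06359969e-01,  9.51915699e-01,
        -1.61732211e-01],
       [ 0.00000000e+00,  0.00000000e+00,  0.00000000e+00,
         1.00000000e+00]])}
0.1 [0.16752703 0.62752449 0.22158183] [-4.08498136e-01 -3.11481920e+00  2.65868945e-03] [-0.41794894  0.0651333  -0.39686799]
```

View pics/scene0.png

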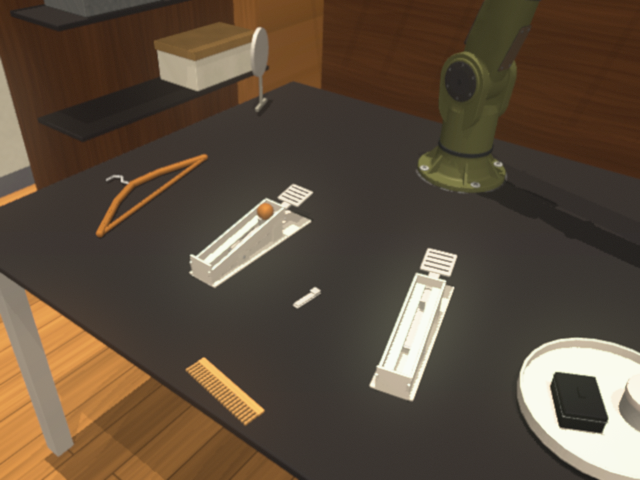

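View pics/side0.png

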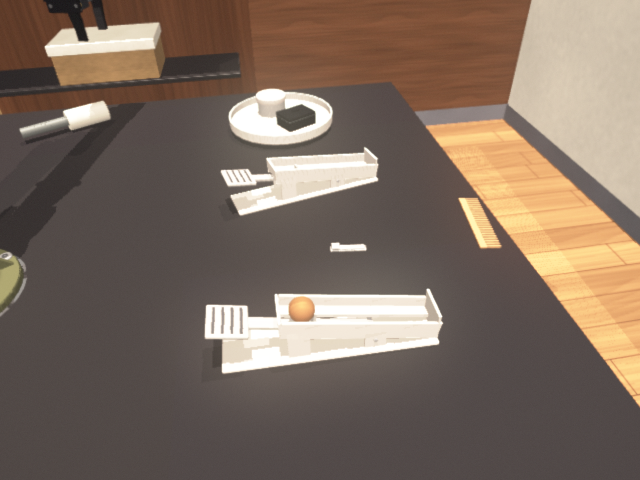

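The scene view shows the loaded dispenser at about (250,240), with the ball at (265,211) and the pad at (295,195). In the side view the ball is at (301,309), the pad at (227,322) and the base's near edge runs from (223,366) to (437,346). The empty twin is at (415,325) in the scene view.

Create h.py:
```python
import cv2,numpy as np
from bench import ctrl, viewer, telemetry
from scipy.spatial.transform import Rotation as R
def ray(n,p):
    m=viewer.camera_model(n);f=240/np.tan(np.radians(m["vertical_fov"])/2)
    d=(np.array(p,float)-[m["cx"],m["cy"]])/f;u=d.copy()
    for _ in range(20):u=d/(1+m["k1"]*(u@u))
    r=R.from_rotvec(m["rvec"]).as_matrix()
    return -r.T@m["tvec"],r.T@np.array([*u,1])
def plane(n,p,z):
    o,d=ray(n,p);return o+d*(z-o[2])/d[2]
def tri(a,b):
    (o,d),(q,e)=ray("scene",a),ray("side",b)
    s=np.linalg.lstsq(np.c_[d,-e],q-o,rcond=None)[0]
    x,y=o+s[0]*d,q+s[1]*e
    return (x+y)/2,np.linalg.norm(x-y)
```

Run:
```python
from h import *
c={}
for n,box in(("scene",(240,190,290,230)),("side",(280,290,330,330))):
    im=cv2.imread(f"pics/{n}0.png");hs=cv2.cvtColor(im,cv2.COLOR_BGR2HSV)
    m=cv2.inRange(hs,(5,120,80),(22,255,255));k=np.zeros_like(m);k[box[1]:box[3],box[0]:box[2]]=1;m*=k
    M=cv2.moments(m,True);c[n]=(M["m10"]/M["m00"],M["m01"]/M["m00"]);print(n,c[n],M["m00"])
print("ball",tri(c["scene"],c["side"]),[plane(n,c[n],.069) for n in c])
print("pad",tri((295,195),(227,322)),plane("scene",(295,195),.066),plane("side",(227,322),.066))
a,b=plane("side",(223,366),0.0),plane("side",(437,346),0.0);print(a,b,b-a,np.linalg.norm(b-a),np.arctan2(*(b-a)[1::-1]))
a=cv2.imread("pics/scene0.png")[175:295,180:330];b=cv2.imread("pics/side0.png")[280:380,195:450]
a=cv2.resize(a,None,fx=3,fy=3,interpolation=2);b=cv2.resize(b,None,fx=3,fy=3,interpolation=2)
cv2.imwrite("pics/ca.png",a);cv2.imwrite("pics/cb.png",b)
```

```text
scene (264.7989417989418, 210.5026455026455) 189.0
side (301.15602836879435, 309.31678486997635) 423.0
ball (array([ 0.55088468, -0.19207605,  0.07076707]), np.float64(0.00034560584583902146)) [array([ 0.54852165, -0.19394513,  0.069     ]), array([ 0.55115741, -0.19059257,  0.069     ])]
pad (array([ 0.45272296, -0.18993996,  0.06376689]), np.float64(0.0011037929882255259)) [ 0.45495861 -0.18763695  0.066     ] [ 0.45344028 -0.19249086  0.066     ]
[ 0.43864258 -0.21034313  0.        ] [ 0.73421881 -0.2297387   0.        ] [ 0.29557623 -0.01939556  0.        ] 0.29621190858647883 -0.06552555586678448
```

View pics/ca.png

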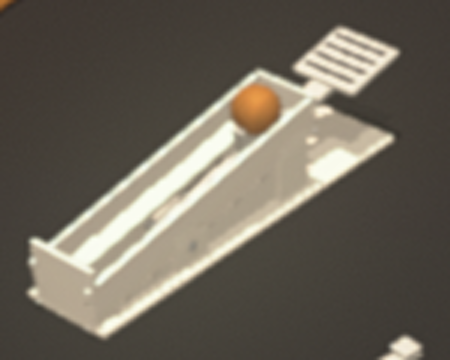

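View pics/cb.png

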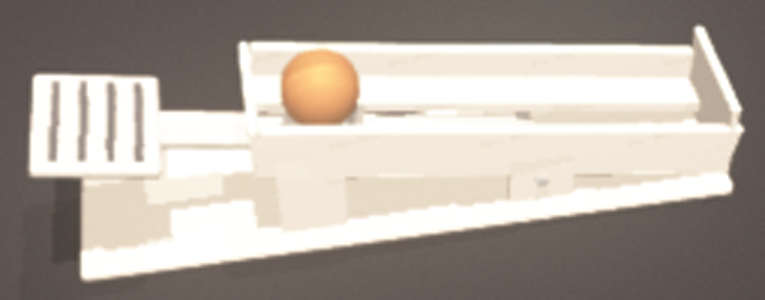

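Both crops agree with the dispenser layout: the pad centre is at crop (347,60) in the scene view and (95,125) in the side view. So the pad is at about (0.4535, -0.190, 0.065) with a yaw of about -0.05. Next I'll work out the shifts in tool axes.

Run:
```python
from h import *
s=telemetry.get_state();r=R.from_rotvec(s["tool_rot"]).as_matrix();print(r.round(3))
for w in((.36,.5,.25),(.5,.3,.25),(.53,.05,.25),(.453,-.190,.2),(.453,-.190,.12)):print(w,(r.T@(np.array(w)-s["position"])).round(3))
# turn about tool z for tool x = -dispenser x (yaw -0.05)
t=r.T@-np.array([np.cos(-.05),np.sin(-.05),0]);print("turn",np.arctan2(t[1],t[0]))
```

```text
[[-0.966  0.258 -0.   ]
 [ 0.258  0.966 -0.002]
 [-0.    -0.002 -1.   ]]
(0.36, 0.5, 0.25) [-0.219 -0.074 -0.028]
(0.5, 0.3, 0.25) [-0.406 -0.231 -0.028]
(0.53, 0.05, 0.25) [-0.499 -0.465 -0.028]
(0.453, -0.19, 0.2) [-0.487 -0.716  0.023]
(0.453, -0.19, 0.12) [-0.487 -0.716  0.103]
turn -0.21080468624402438
```

Units first: shifts go in shares of 0.8 m and turns go in shares of 60 degrees. So -0.7 m is -0.875, -0.23 m is -0.2875, -0.05 rad is -0.0477.

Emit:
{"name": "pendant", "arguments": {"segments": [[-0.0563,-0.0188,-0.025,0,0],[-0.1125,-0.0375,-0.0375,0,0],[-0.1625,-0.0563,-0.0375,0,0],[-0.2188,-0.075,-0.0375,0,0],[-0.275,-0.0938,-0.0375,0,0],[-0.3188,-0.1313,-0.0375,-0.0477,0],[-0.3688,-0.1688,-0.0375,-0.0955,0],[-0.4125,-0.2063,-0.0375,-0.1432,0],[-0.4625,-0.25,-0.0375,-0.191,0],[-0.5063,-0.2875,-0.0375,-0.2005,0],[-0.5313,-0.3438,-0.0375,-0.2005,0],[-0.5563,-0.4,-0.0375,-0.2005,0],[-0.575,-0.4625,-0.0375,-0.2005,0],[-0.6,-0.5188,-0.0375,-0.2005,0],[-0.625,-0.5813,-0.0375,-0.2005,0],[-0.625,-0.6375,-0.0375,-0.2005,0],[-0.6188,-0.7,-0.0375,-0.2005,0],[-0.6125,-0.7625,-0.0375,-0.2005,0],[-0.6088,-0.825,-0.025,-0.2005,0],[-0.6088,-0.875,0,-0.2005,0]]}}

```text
refused: segments: the value is too long (schema: maxItems 1). Nothing was moved.
```

I used the wrong layout. The manual says a list holding one list of rows, three levels of brackets; once more.

Emit:
{"name": "pendant", "arguments": {"segments": [[[-0.0563,-0.0188,-0.025,0,0],[-0.1125,-0.0375,-0.0375,0,0],[-0.1625,-0.0563,-0.0375,0,0],[-0.2188,-0.075,-0.0375,0,0],[-0.275,-0.0938,-0.0375,0,0],[-0.3188,-0.1313,-0.0375,-0.0477,0],[-0.3688,-0.1688,-0.0375,-0.0955,0],[-0.4125,-0.2063,-0.0375,-0.1432,0],[-0.4625,-0.25,-0.0375,-0.191,0],[-0.5063,-0.2875,-0.0375,-0.2005,0],[-0.5313,-0.3438,-0.0375,-0.2005,0],[-0.5563,-0.4,-0.0375,-0.2005,0],[-0.575,-0.4625,-0.0375,-0.2005,0],[-0.6,-0.5188,-0.0375,-0.2005,0],[-0.625,-0.5813,-0.0375,-0.2005,0],[-0.625,-0.6375,-0.0375,-0.2005,0],[-0.6188,-0.7,-0.0375,-0.2005,0],[-0.6125,-0.7625,-0.0375,-0.2005,0],[-0.6088,-0.825,-0.025,-0.2005,0],[-0.6088,-0.875,0,-0.2005,0]]]}}

```text
time: 2.1
position: [0.4572, -0.1767, 0.2236]
tool_rot: [0.082, 3.137, 0.0]
ft_force: [1.2, 0.9, -0.4]
grip_width: 0.008
grip_force: 0.0
```

Run:
```python
from h import *
s=telemetry.get_state();r=R.from_rotvec(s["tool_rot"]).as_matrix();print(s["position"],r.round(3))
print((r.T@(np.array((.453,-.190,.1))-s["position"])).round(4),s["ft_force"])
```

```text
[ 0.45716656 -0.17674517  0.22355281] [[-0.999  0.052  0.004]
 [ 0.052  0.999  0.   ]
 [-0.004  0.    -1.   ]]
[ 0.0039 -0.0135  0.1235] [ 1.2462031   0.91424859 -0.41679538]
```

Now I'll hover just above the pad (z≈0.10) and check with the cameras.

To row units: 0.123 m is 0.1538, 0.11 m is 0.1375.

Emit:
{"name": "pendant", "arguments": {"segments": [[[0.005,-0.0163,0.05,0,0],[0.005,-0.0163,0.1,0,0],[0.005,-0.0163,0.1375,0,0],[0.005,-0.0163,0.1538,0,0],[0.005,-0.0163,0.1538,0,0],[0.005,-0.0163,0.1538,0,0]]]}}

```text
time: 2.7
position: [0.4539, -0.1868, 0.1006]
tool_rot: [0.079, 3.139, -0.001]
ft_force: [1.0, 0.2, 0.2]
grip_width: 0.008
grip_force: 0.0
```

Run:
```python
from h import *
print(telemetry.get_state()["position"],telemetry.get_state()["ft_force"])
a=viewer.get_image("side")[180:400,130:450,::-1];b=viewer.get_image("scene")[110:330,170:490,::-1]
cv2.imwrite("pics/hov.png",cv2.resize(np.hstack([a,b]),(800,275),interpolation=2))
```

```text
[ 0.45392079 -0.1868383   0.10062283] [1.04360733 0.17461572 0.22003721]
```

View pics/hov.png

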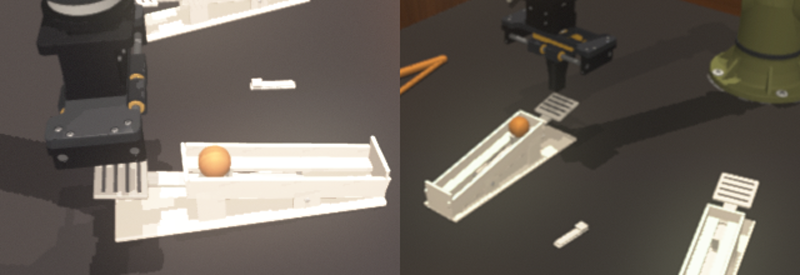

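The side and scene views show the shut fingers over the pad, clear of the ball and chute. I'll press down near the stop, following the pad's 5 mm drift.

To row units: 0.071 m is 0.0888, 0.068 m is 0.085.

Emit:
{"name": "pendant", "arguments": {"segments": [[[0,-0.0038,0.025,0,0],[0.0013,-0.0038,0.0438,0,0],[0.0025,-0.0038,0.0563,0,0],[0.0038,-0.0038,0.0688,0,0],[0.005,-0.0038,0.0788,0,0],[0.005,-0.0038,0.085,0,0],[0.0063,-0.0038,0.0888,0,0],[0.0063,-0.0038,0.0888,0,0]]]}}

```text
time: 3.6
position: [0.449, -0.19, 0.0296]
tool_rot: [0.08, 3.138, -0.001]
ft_force: [-2.2, -0.2, 7.8]
grip_width: 0.005
grip_force: 3.6
```

To row units: 0.004 m is 0.005, 0.003 m is 0.0038.

Emit:
{"name": "pendant", "arguments": {"segments": [[[0,0,0.0025,0,0],[0,0,0.0038,0,0],[0,0,0.005,0,0],[0,0,0.005,0,0]]]}}

```text
time: 4.0
position: [0.4489, -0.1899, 0.0262]
tool_rot: [0.08, 3.139, 0.0]
ft_force: [-4.2, -0.4, 11.7]
grip_width: 0.007
grip_force: 5.4
```

To row units: 0.001 m is 0.0013.

Emit:
{"name": "pendant", "arguments": {"segments": [[[0,0,0.0013,0,0],[0,0,0.0013,0,0],[0,0,0.0013,0,0],[0,0,0.0013,0,0],[0,0,0.0013,0,0],[0,0,0.0013,0,0],[0,0,0.0013,0,0],[0,0,0.0013,0,0],[0,0,0.0013,0,0],[0,0,0.0013,0,0],[0,0,0.0013,0,0],[0,0,0.0013,0,0]]]}}

```text
time: 5.2
position: [0.4489, -0.1899, 0.0258]
tool_rot: [0.08, 3.139, 0.001]
ft_force: [-5.4, 0.9, 15.2]
grip_width: 0.003
grip_force: 8.1
```

Run:
```python
from h import *
a=viewer.get_image("side")[180:400,130:450,::-1];b=viewer.get_image("scene")[110:330,170:490,::-1]
cv2.imwrite("pics/prs.png",cv2.resize(np.hstack([a,b]),(800,275),interpolation=2))
```

```text
(no output)
```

View pics/prs.png

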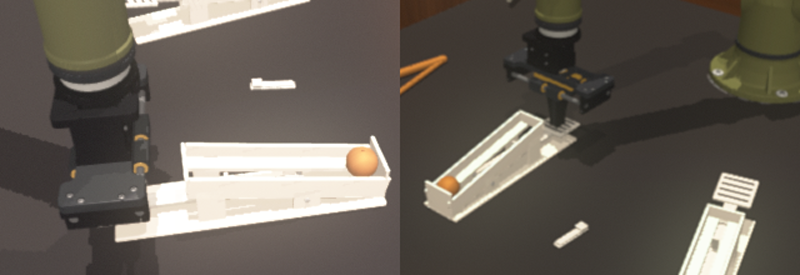

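The ball is at the low end, at (362,162) in the side half and (447,187) in the scene half. The 15 N reading shows the treadle is on its stop. I'll lift off smoothly.

To row units: -0.18 m is -0.225, -0.16 m is -0.2.

Emit:
{"name": "pendant", "arguments": {"segments": [[[-0.0013,0,-0.0125,0,0],[-0.0038,0,-0.025,0,0],[-0.005,0,-0.0375,0,0],[-0.0063,0,-0.05,0,0],[-0.0063,0,-0.0688,0,0],[-0.0063,0,-0.1,0,0],[-0.0063,0,-0.15,0,0],[-0.0063,0,-0.2,0,0],[-0.0063,0,-0.225,0,0],[-0.0063,0,-0.225,0,0],[-0.0063,0,-0.225,0,0],[-0.0063,0,-0.225,0,0]]]}}

```text
time: 6.5
position: [0.4521, -0.1891, 0.2022]
tool_rot: [-0.079, -3.139, -0.001]
ft_force: [0.2, -0.4, -0.5]
grip_width: 0.004
grip_force: 0.0
```

Run:
```python
from h import *
a=viewer.get_image("side")[180:400,130:450,::-1];b=viewer.get_image("scene")[110:330,170:490,::-1]
cv2.imwrite("pics/end.png",cv2.resize(np.hstack([a,b]),(800,275),interpolation=2))
```

```text
(no output)
```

View pics/end.png

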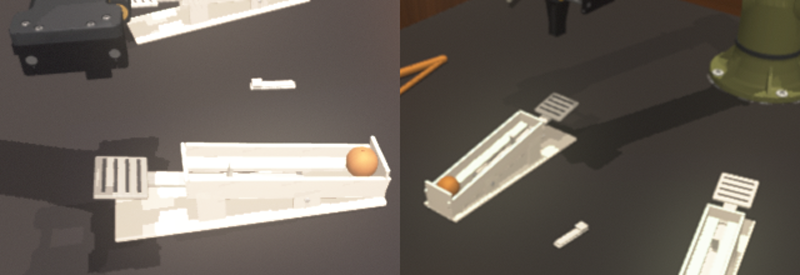

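The treadle pad is back up at (122,178) in the side half, the ball rests at the end wall at (362,162), and the arm is clear.

```bash
python3 -c "
from bench import ctrl, viewer, telemetry
print(ctrl.close_job())"
```

```text
the job is handed in; nothing more can be done
None
```

I pressed the loaded dispenser's treadle to its stop and held it until the ball reached the low end; the treadle then sprang back up, with the ball and the empty dispenser untouched, and I handed the job in after about 6.6 s.

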